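Scrape the chikki into the lunchbox and close it

ROBOT

A 6-joint arm with a two-finger parallel gripper is mounted at the origin on the work surface. World frame = base frame: x ahead of the robot, y to its left, z up, the work surface at z = 0. Lengths are in m, angles in degrees, forces in N, time in s.
With the tool pointing down it reaches from about 0.3 to 0.875 m from the base axis. Payload 4.2 kg.
Tool frame: the origin (TCP) lies midway between the tips of the shut fingers; the grasp point (between the pads) lies behind it (ctrl.hold_point_z is the z of the grasp point in the tool frame, in m); z points along the fingers, y is the line along which they close (so a half turn about z gives the same grasp; the last joint's range is limited). The gripper opens to 85 mm and grips with 20 to 120 N. Pads are 22 mm wide; open, the fingers measure 114 mm over their backs; the gripper's body (76 mm by 85 mm) begins 54 mm behind the grasp point. The pads swing forward as they close: fully open they stand 13 mm farther back than shut.
Start: joints at [-65.776, 18.312, 89.639, -0, 72.044, -1.146], TCP at [0.246, -0.52, 0.231] pointing down, gripper open.
Joint ranges: [-177.97, 177.97], [-48.28, 115.42], [12.27, 149.76], [-77.06, 257.06], [2.81, 150.46], [-146.56, 146.56]. Speed limits (degrees/s): [147.25, 147.25, 180, 180, 180, 180].

INTERFACE

Orientations are given as a 3x3 rotation matrix whose columns are the frame's x, y, z axes.
In Python, from plant import telemetry, optics, ctrl gives the robot as it stands.
- The arm moves only by the tool carry_out, never from a script. Its argument "commands" is one flat list of numbers, 4 for each row, row after row: the shift along the tool's x, y, z scaled (see below), then the turn about the tool's z scaled (see below). A call has 1 to 8 rows; each row is the pose to reach, as a shift and turn from the pose commanded when the call began, along the tool's axes at that moment, turning the shorter way round; what a row does not reach only later rows make up. The controller multiplies each number of a shift by 0.4 m and each number of a turn by pi rad. A row lasts 1/10 s, in which the tool goes at most 50 mm and 8.59 degrees, less where a joint would pass 70% of its speed; a pose out of reach is approached as far as the arm can. A call with a number of a shift or a turn outside -1 to 1 is refused whole. A call with a gripper value outside its range is refused whole. "grip" is the opening, from -1 (shut) to 1 (fully open), set as the call begins (left out, the last holds). The fingers move at their own pace and stop on an object; the grip force is fixed at half the most. Time passes only in rows, so rows that repeat a pose let the fingers close. It gives the time, the measured TCP pose, the force, the opening and the grip force at its end, in the units of the state.
- telemetry.read_state(): the state, without advancing time (a new reading comes with each control period).
- optics.capture(name): name is "scene" or "top" or "wrist"; returns a dict with "frame" (400x640x3 uint8, red, green, blue), "fx", "fy", "cx", "cy" (pixels), "rvec" (rotation vector, rad) and "tvec" (3), from world to camera coordinates, as OpenCV has them. Camera axes: x right, y down, z forward; pixel columns grow to the right and rows downward; lengths in m; the calibration is good to about 2 mm. The wrist camera is an equidistant fisheye: a pixel r from the principal point sees the ray r / f radians off the axis. A picture is of the moment at which its call begins. There is no depth.
- ctrl.hand_in(): hands the job in; it is judged then, once.
Trained networks look in the newest picture that a camera, given by its name, has taken for a name from the list of things; names that differ only in an ending like _2 or _b are one class to them, and where a whole thing is asked for, a point or a joint stands for the part that bears it (a point fixed in the world has none). Each returns a list of dicts, best first, with "confidence" (0 to 1); they miss things now and then, are a little off and sometimes report something else, mostly with a low value. They report only what shows in the picture. A call takes as long as a camera call.
- optics.regions_of(camera, query): "mask" (400x640 bool, what is visible of it).
- optics.landmark_of(camera, query): "centre" ([x, y, z] in m, in the coordinates of the camera as it stood for that picture, good to about 4 mm: a listed point, or the origin of a listed thing).
The state is a dict: "clock": time; "joints": joint angles; "joint_velocities": joint speeds; "joint_efforts": joint torques, N m; "position": TCP position; "ee_rot": TCP orientation; "contact_force": force on the tool from outside, world axes, zero at the start; "ft_torque": the same for the moment, N m; "width": finger opening in m; "grasp_force": force on a finger pad.
Only numpy, scipy, OpenCV 4.12 (cv2) and the standard library are available. Lean on these libraries where they do the work, as an engineer would, in place of code of your own. Each camera call takes 0.05 s, during which the arm holds its last target. There are 200 camera calls.

TASK

Pick up the scraper block and use it to push all five pieces of peanut chikki off the marble board, over the edge, into the blue lunchbox standing against it; do not touch the food with the gripper. Then stand the scraper upright on the granite counter again and lay the lunchbox's lid squarely on the box so that it covers it. Leave the tiffin carrier, the teaspoon and the round lid as they are.

Things in the scene. Friction and masses are not known exactly. Their poses are not given: they have to be found in the camera images.
- board: White marble board fixed on four dark feet; 176 mm along its x, 210 mm along its y, flat top 60 mm above the counter, no raised edges. Origin: centre of its underside, on the counter; z up. The lunchbox stands against its -y edge (y = -105 mm).
- lunchbox: Open rectangular blue plastic lunchbox, does not move; outside 176 mm along its x, 116 mm along its y, rim 46 mm above the counter (14 mm below the board's top); walls 7 mm thick, floor 7 mm thick. Origin: centre of its underside. It is square to the board (same axes), centred on it in x, its wall 5 mm from the board's -y edge (origin 168 mm from the board's, along the board's -y).
- lid: The lunchbox's lid, loose, about 0.12 kg, lying on the counter right way up: flat blue plate 176 (x) x 116 (y) x 6 mm, the size of the box's outside, no lip beneath. In its middle an upright grip bar 90 mm along x, 18 mm thick in y, its top 40 mm above the underside. Origin: centre of the underside; z up. Half a turn makes no difference.
- scraper: Scraper block, loose, 0.22 kg, standing on the counter on its steel shoe: 140 mm along x, 36 mm in y, 16 mm high; above it a wooden grip 110 mm along x, 22 mm thick in y, top 72 mm above the underside. Origin: centre of the underside; z up. Its two long sides (+y, -y) push, both alike. It and the lid lie one left, one right of the board, either way round.
- piece0: Piece of peanut chikki (hard brittle), loose, a tile 32 x 26 x 9 mm, about 12 g, lying flat on the marble board at any yaw, its centre within 45 mm of the board's centreline in x and between y = -72 and +32 mm in the board's frame. Origin: centre of its underside.
- piece1: Piece of peanut chikki (hard brittle), loose, a tile 32 x 26 x 9 mm, about 12 g, lying flat on the marble board at any yaw, its centre within 45 mm of the board's centreline in x and between y = -72 and +32 mm in the board's frame. Origin: centre of its underside.
- piece2: Piece of peanut chikki (hard brittle), loose, a tile 32 x 26 x 9 mm, about 12 g, lying flat on the marble board at any yaw, its centre within 45 mm of the board's centreline in x and between y = -72 and +32 mm in the board's frame. Origin: centre of its underside.
- piece3: Piece of peanut chikki (hard brittle), loose, a tile 32 x 26 x 9 mm, about 12 g, lying flat on the marble board at any yaw, its centre within 45 mm of the board's centreline in x and between y = -72 and +32 mm in the board's frame. Origin: centre of its underside.
- piece4: Piece of peanut chikki (hard brittle), loose, a tile 32 x 26 x 9 mm, about 12 g, lying flat on the marble board at any yaw, its centre within 45 mm of the board's centreline in x and between y = -72 and +32 mm in the board's frame. Origin: centre of its underside.
- tiffin: Three-tier round steel tiffin carrier, 115 mm across, 219 mm tall, at the far left, outside the left one of scraper and lid. Bystander. Origin: centre of its underside.
- teaspoon: Steel teaspoon 140 mm long, lying on the counter beyond the board, away from the robot. Bystander. Origin: under its middle.
- round_lid: Round green silicone lid, 120 mm across, 6 mm thick with a 16 mm knob, lying on the counter on the right beyond the lunchbox. Bystander. Origin: centre of its underside.

How it is judged:
By the outcome, as a careful person would: the job done as asked, in the order asked, and still so for the second after the job is handed in, with the robot touching nothing.
It also fails if it takes over 67 s, if anything falls off the work surface, if the arm or the gripper's body presses on something with over 40 N, if the wrist force passes 120 N, or if a joint passes its speed limit or range.

## Working session

There is one attempt and no reset: what is moved stays moved. The work goes in short steps, Python scripts to look and compute and a tool call to move; the robot and the scene stay as the last step left them, time stands still between calls to the robot, and variables do not carry over. Pictures are saved under pics/ and viewed, at most 10 in all, crops included, and the job is handed in when it is done.

Besides the shell and the picture viewer there is one more tool, called after ">>>" as name(argument=value, ...) on one line, values as JSON. carry_out: Moves the arm, as the interface text tells. Its arguments: {"type":"object","properties":{"commands":{"type":"array","items":{"type":"number","minimum":-1,"maximum":1}},"grip":{"type":"number"}},"required":["commands"]}

```bash
mkdir -p pics; ls; cat > h.py <<'E'
import numpy as np, cv2
from plant import telemetry, optics, ctrl
def cam(n):
    c=optics.capture(n); R=cv2.Rodrigues(np.array(c["rvec"],float))[0]; t=np.array(c["tvec"],float).ravel()
    return c,R,t
def world(R,t,p): return R.T@(np.array(p)-t)
def plane(c,R,t,uv,z):
    d=R.T@np.array([(uv[0]-c["cx"])/c["fx"],(uv[1]-c["cy"])/c["fy"],1]); o=-R.T@t
    return o+d*(z-o[2])/d[2]
def save(c,n): cv2.imwrite("pics/"+n,cv2.cvtColor(c["frame"],cv2.COLOR_RGB2BGR))
E
python3 - <<'E'
from h import *
print(ctrl.hold_point_z, {k:np.round(v,3) for k,v in telemetry.read_state().items()})
for n in("top","scene"):
    c,R,t=cam(n); save(c,n+"0.png"); print(n,c["fx"],-R.T@t)
    for q in["board","lunchbox","lid","scraper","piece0","tiffin","teaspoon","round_lid"]:
        print(q,[(np.round(world(R,t,d["centre"]),3).tolist(),round(d["confidence"],2)) for d in optics.landmark_of(n,q)][:7])
        for m in optics.regions_of(n,q)[:5]:
            k=m["mask"].astype(np.uint8)
            if k.sum()>20 and n=="top":
                r=cv2.minAreaRect(cv2.findNonZero(k)); print("   ",round(m["confidence"],2),np.round(r[0]),np.round(r[1]),round(r[2],1))
E
```

```text
pics
-0.0187 {'clock': np.float64(0.0), 'joints': array([-6.5778e+01,  1.8353e+01,  8.9708e+01,  2.0000e-03,  7.2045e+01,
       -1.1440e+00]), 'joint_velocities': array([-0.001,  0.137,  0.132,  0.111, -0.11 ,  0.151]), 'joint_efforts': array([-0.0000e+00, -4.1552e+01, -2.3416e+01,  0.0000e+00,  8.0000e-03,
        0.0000e+00]), 'position': array([ 0.246, -0.519,  0.23 ]), 'ee_rot': array([[ 0.904,  0.428, -0.001],
       [ 0.428, -0.904,  0.002],
       [ 0.   , -0.002, -1.   ]]), 'contact_force': array([ 0.464, -0.34 , -0.852]), 'ft_torque': array([-0.007, -0.023,  0.017]), 'grasp_force': np.float64(0.0), 'width': np.float64(0.085)}
top 367.3927913063164 [0.46621483 0.09061218 1.05591105]
board [([0.599, 0.054, -0.001], 0.62)]
    0.61 [348. 199.] [64. 77.] 86.8
lunchbox [([0.606, -0.109, 0.002], 0.59)]
    0.92 [408. 197.] [64. 44.] 85.9
lid [([0.504, -0.352, 0.002], 0.71)]
    0.82 [492. 231.] [64. 41.] 74.4
scraper [([0.495, 0.368, 0.001], 0.74)]
    0.85 [234. 239.] [17. 50.] 5.2
piece0 [([0.634, 0.078, 0.059], 0.7), ([0.637, -0.005, 0.065], 0.68), ([0.558, 0.081, 0.058], 0.66
[... 235 characters left out ...]
. 138.] [46. 17.] 90.0
round_lid [([0.704, -0.312, -0.0], 0.85)]
    0.72 [328. 139.] [46. 17.] 90.0
    0.71 [472. 163.] [40. 41.] 90.0
scene 456.77933365443175 [1.34352382 0.44272021 1.01572038]
board [([0.598, 0.055, 0.002], 0.93)]
lunchbox [([0.605, -0.113, 0.001], 0.84)]
lid [([0.504, -0.352, -0.0], 0.79)]
scraper [([0.494, 0.374, 0.001], 0.81), ([0.597, 0.056, 0.005], 0.3)]
piece0 [([0.633, -0.005, 0.062], 0.67), ([0.563, -0.006, 0.058], 0.5), ([0.558, 0.074, 0.061], 0.48), ([0.631, 0.078, 0.063], 0.45), ([0.604, 0.04, 0.063], 0.43)]
tiffin []
teaspoon [([0.554, 0.562, 0.005], 0.72), ([0.776, 0.103, 0.002], 0.6)]
round_lid [([0.708, -0.312, 0.003], 0.68), ([0.598, 0.054, 0.003], 0.27)]
```

```bash
cat >> h.py <<'E'
def proj(c,R,t,P):
    return cv2.projectPoints(np.array(P,float).reshape(-1,3),cv2.Rodrigues(R)[0],t,np.array([[c["fx"],0,c["cx"]],[0,c["fy"],c["cy"]],[0,0,1]]),None)[0].reshape(-1,2)
def rect(x,y,yaw,lx,ly,z):
    a=np.radians(yaw); M=np.array([[np.cos(a),-np.sin(a)],[np.sin(a),np.cos(a)]])
    q=np.array([[1,1],[-1,1],[-1,-1],[1,-1]])*[lx/2,ly/2]@M.T+[x,y]
    return np.c_[q,np.full(4,z)]
def solid(x,y,yaw,boxes):  # boxes (lx,ly,z0,z1)
    return [np.r_[rect(x,y,yaw,b[0],b[1],b[2]),rect(x,y,yaw,b[0],b[1],b[3])] for b in boxes]
def fit(views,x0,boxes,zoff=0):
    """views: list (c,R,t,mask): maximise silhouette IoU"""
    from scipy.optimize import minimize
    S=4
    def cost(p):
        s=0
        for c,R,t,m in views:
            k=np.zeros((400*S,640*S),np.uint8)
            for P in solid(p[0],p[1],p[2]*100,boxes):
                h=cv2.convexHull((proj(c,R,t,P)*S+S/2).astype(np.float32)).round().astype(np.int32); cv2.fillConvexPoly(k,h,1)
            k=cv2.resize(k.astype(np.float32),(640,400),interpolation=cv2.INTER_AREA); m=m.astype(np.float32)
            s-=np.minimum(k,m).sum()/np.maximum(k,m).sum()
        return s/len(views)
    x0=np.array(x0,float); x0[2]/=100
    r=minimize(cost,x0,method="Nelder-Mead",options=dict(initial_simplex=x0+np.array([[0,0,0],[.008,0,0],[0,.008,0],[0,0,.06]]),xatol=1e-4,fatol=1e-5,maxiter=150))
    return r.x*[1,1,100],-r.fun
SCR=[(.14,.036,0,.016),(.11,.022,.016,.072)]; LID=[(.176,.116,0,.006),(.09,.018,.006,.04)]
BRD=[(.176,.21,.03,.06)]; BOX=[(.176,.116,0,.046)]
E
python3 - <<'E'
from h import *
V={}
for n in("top","scene"):
    c,R,t=cam(n)
    for q in["scraper","lid","lunchbox","board"]:
        ms=optics.regions_of(n,q)
        if ms: V.setdefault(q,[]).append((c,R,t,ms[0]["mask"])); print(n,q,ms[0]["confidence"],ms[0]["mask"].sum())
    if n=="top": T=(c,R,t)
res={}
for q,x0,b in[("scraper",(.495,.37,90),SCR),("lid",(.504,-.352,10),LID),("lunchbox",(.605,-.11,3),BOX)]:
    for sub in [V[q]]+[[v] for v in V[q]]:
        for y0 in((x0[2],) if q!="scraper" else (80,100)):
            p,s=fit(sub,(x0[0],x0[1],y0),b); print(q,len(sub),np.round(p,4),round(s,3)); res.setdefault(q,(p,b))
c,R,t=T; f=cv2.resize(c["frame"][110:290,120:540],None,fx=1.9,fy=1.9,interpolation=cv2.INTER_CUBIC)
def draw(P,col): cv2.polylines(f,[(((proj(c,R,t,P)-[120,110]+.5)*1.9)*16).round().astype(int)],True,col,1,cv2.LINE_AA,4)
for q,(p,b) in res.items():
    for bx in b: draw(rect(*p,bx[0],bx[1],bx[3]),(255,0,0))
p=res["lunchbox"][0]; a=np.radians(p[2]); bx,by=p[0]-.168*np.sin(a),p[1]+.168*np.cos(a); draw(rect(bx,by,p[2],.176,.21,.06),(255,0,255)); print(bx,by)
cv2.imwrite("pics/ov1.png",f[...,::-1])
E
```

```text
top scraper 0.56 779
top lid 0.65 2605
top lunchbox 0.73 2732
top board 0.6 4414
scene scraper 0.68 685
scene lid 0.95 1362
scene lunchbox 0.94 2193
scene board 0.68 3532
scraper 2 [  0.4937   0.3742 174.7457] 0.919
scraper 2 [  0.4932   0.3741 174.7787] 0.919
scraper 1 [ 0.4957  0.3731 -4.2004] 0.914
scraper 1 [  0.4968   0.3733 175.3658] 0.916
scraper 1 [  0.4915   0.3744 174.7168] 0.946
scraper 1 [  0.4913   0.3744 175.2932] 0.944
lid 2 [ 0.5056 -0.3534 12.7065] 0.956
lid 1 [ 0.5063 -0.3536 12.4552] 0.974
lid 1 [ 0.5034 -0.3523 12.4005] 0.954
lunchbox 2 [ 0.6063 -0.1152  3.725 ] 0.905
lunchbox 1 [ 0.6073 -0.1157  1.4678] 0.952
lunchbox 1 [ 0.6042 -0.1165  5.2547] 0.871
0.5953646652459953 0.05246719131338087
```

View pics/ov1.png

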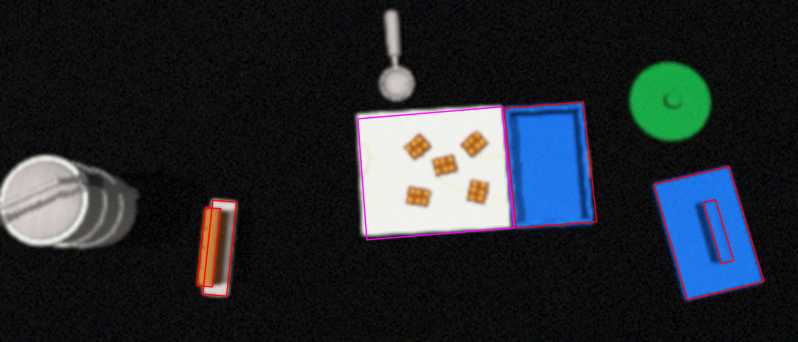

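```bash
python3 - <<'E'
from h import *
import json
out={}
for n in("top","scene"):
    c,R,t=cam(n); hsv=cv2.cvtColor(c["frame"],cv2.COLOR_RGB2HSV)
    def comp(m,xyz,fill=True):
        m=cv2.medianBlur(m.astype(np.uint8),3); k,l,st,ce=cv2.connectedComponentsWithStats(m); u=proj(c,R,t,xyz)[0].round().astype(int)
        i=l[u[1],u[0]]; 
        if i==0: i=1+np.argmax(st[1:,4])
        o=(l==i).astype(np.uint8); ct=cv2.findContours(o,cv2.RETR_EXTERNAL,cv2.CHAIN_APPROX_NONE)[0]
        o[:]=0; cv2.fillPoly(o,[cv2.convexHull(max(ct,key=len))],1); return o
    bd=comp((hsv[...,2]>120)&(hsv[...,1]<60),(.62,.06,.06))
    blue=(hsv[...,0]>95)&(hsv[...,0]<125)&(hsv[...,1]>120)&(hsv[...,2]>50)
    bx=comp(blue,(.605,-.115,.0)); ld=comp(blue,(.48,-.3,.006)if n=="top" else (.5,-.31,.006))
    for q,m,x0,b in[("board60",bd,(.597,.053,3),[(.176,.21,.059,.06)]),("board40",bd,(.597,.053,3),[(.176,.21,.04,.06)]),("box",bx,(.605,-.115,3),BOX),("boxrim",bx,(.605,-.115,3),[(.176,.116,.04,.046)]),("lid",ld,(.505,-.353,12),LID)]:
        p,s=fit([(c,R,t,m)],x0,b); print(n,q,np.round(p,4),round(s,3),m.sum())
E
```

```text
top board60 [0.5984 0.0548 1.8751] 0.965 5138
top board40 [0.5991 0.0555 1.9267] 0.968 5138
top box [ 0.6067 -0.117   1.9333] 0.952 2956
top boxrim [ 0.6051 -0.1138  2.4162] 0.923 2956
top lid [ 0.5022 -0.353  13.425 ] 0.902 2970
scene board60 [0.597 0.053 3.   ] -0.0 37656
scene board40 [0.597 0.053 3.   ] -0.0 37656
scene box [ 0.6039 -0.1247  7.2789] 0.918 2442
scene boxrim [ 0.6161 -0.1168  3.8555] 0.784 2442
scene lid [ 0.5075 -0.35   10.0775] 0.83 1739
```

```bash
cat >> h.py <<'E'
def to(x,y,z,yaw):
    """row (scaled) from the present pose to a tool-down pose with tool x at world yaw"""
    s=telemetry.read_state(); M=np.array(s["ee_rot"]); d=M.T@(np.array([x,y,z])-s["position"])
    cur=np.degrees(np.arctan2(M[1,0],M[0,0])); dy=(cur-yaw+180)%360-180
    print("pos",np.round(s["position"],4),"yaw %.2f"%cur,"t %.2f"%s["clock"],"| row",np.round(d/.4,4).tolist(),round(dy/180,4),"rows>=%d"%np.ceil(max(np.linalg.norm(d)/.05,abs(dy)/8.59)))
E
python3 -c "
from h import *
to(.494,.374,.2,-5)"
```

```text
pos [ 0.2464 -0.5196  0.2313] yaw 25.37 t 2.30 | row [1.5166, -1.7532, 0.0781] 0.1687 rows>=19
```

>>> carry_out(commands=[0.65,-0.75,0,0,0.65,-0.75,0,0,0.65,-0.75,0,0,0.65,-0.75,0,0,0.65,-0.75,0,0,0.65,-0.75,0,0,0.65,-0.75,0,0,0.65,-0.75,0,0], grip=1)

```text
clock: 3.1
position: [0.3529, -0.1351, 0.2316]
ee_rot: [[0.904, 0.428, 0.001], [0.428, -0.904, -0.0], [0.001, 0.001, -1.0]]
contact_force: [1.1, 0.1, -0.6]
width: 0.0857
grasp_force: 0.0
```

>>> carry_out(commands=[0.65,-0.75,0,0,0.65,-0.75,0,0,0.65,-0.75,0,0,0.65,-0.75,0,0,0.65,-0.75,0,0,0.65,-0.75,0,0,0.65,-0.75,0,0,0.65,-0.75,0,0])

```text
clock: 3.9
position: [0.4593, 0.2478, 0.2314]
ee_rot: [[0.903, 0.429, 0.001], [0.429, -0.903, 0.0], [0.001, 0.0, -1.0]]
contact_force: [0.9, -0.9, 1.0]
width: 0.0854
grasp_force: 0.0
```

```bash
python3 -c "
from h import *
to(.494,.374,.2,-5)"
```

```text
pos [0.4593 0.2478 0.2314] yaw 25.43 t 3.90 | row [0.2137, -0.2477, 0.0786] 0.169 rows>=4
```

>>> carry_out(commands=[0.214,-0.248,0.079,0.169,0.214,-0.248,0.079,0.169,0.214,-0.248,0.079,0.169,0.214,-0.248,0.079,0.169,0.214,-0.248,0.079,0.169,0.214,-0.248,0.079,0.169])

```text
clock: 4.5
position: [0.4939, 0.3714, 0.1997]
ee_rot: [[0.996, -0.086, -0.0], [-0.086, -0.996, -0.0], [-0.0, 0.0, -1.0]]
contact_force: [-0.3, 0.8, 0.8]
width: 0.0857
grasp_force: 0.0
```

```bash
cat >> h.py <<'E'
def wrist(m_q=None,h=None):
    c=optics.capture("wrist"); R=cv2.Rodrigues(np.array(c["rvec"],float))[0]; return c,R,np.array(c["tvec"],float).ravel()
def undist(c,m,f=300,W=800,H=600):
    """fisheye -> pinhole (f, centre W/2,H/2)"""
    u,v=np.meshgrid(np.arange(W),np.arange(H)); x=(u-W/2)/f; y=(v-H/2)/f; r=np.hypot(x,y)+1e-9; k=np.arctan(r)/r
    return cv2.remap(m,(c["cx"]+c["fx"]*k*x).astype(np.float32),(c["cy"]+c["fy"]*k*y).astype(np.float32),cv2.INTER_LINEAR)
def pin(c,f=300,W=800,H=600): return dict(fx=f,fy=f,cx=W/2,cy=H/2)
E
python3 - <<'E'
from h import *
to(.494,.374,.05,-5)
c,R,t=wrist(); print(c["fx"],-R.T@t, R)
u=undist(c,c["frame"]); pc=pin(c)
d=optics.landmark_of("wrist","scraper"); print([(world(R,t,x["centre"]).round(4),x["confidence"]) for x in d])
for P in (rect(.494,.374,-5,.14,.036,.016),rect(.494,.374,-5,.11,.022,.072)): cv2.polylines(u,[proj(pc,R,t,P).round().astype(int)],True,(0,255,0),1)
cv2.imwrite("pics/w1.png",u[...,::-1])
E
```

```text
pos [0.4939 0.3714 0.1997] yaw -4.96 t 4.50 | row [-0.0003, -0.0066, 0.3742] 0.0002 rows>=3
309.70691628693146 [0.57600007 0.36446153 0.34159384] [[-0.08600969 -0.99629261  0.00183293]
 [-0.94373676  0.08206193  0.32035412]
 [-0.31931686  0.02582376 -0.94729609]]
[(array([ 0.4936,  0.3739, -0.0016]), 0.87)]
```

View pics/w1.png

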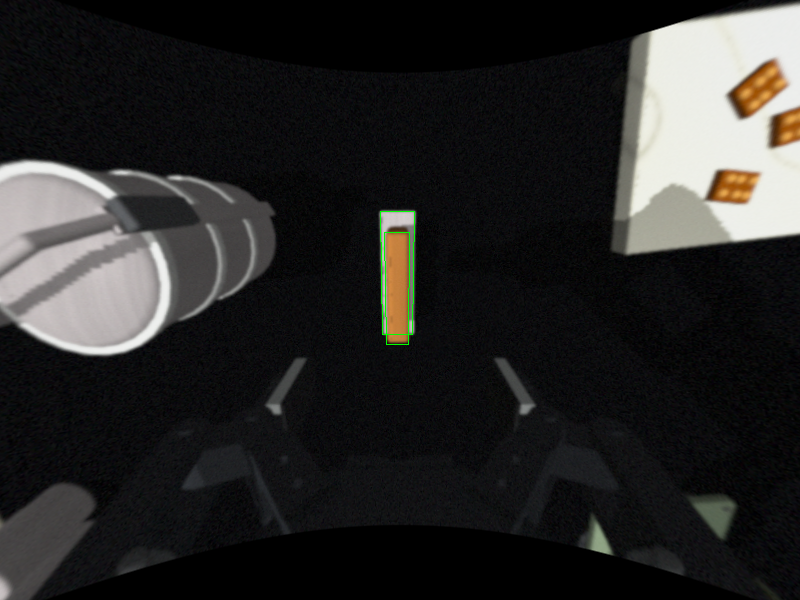

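The wrist view shows the scraper at about (397, 275). The green model outline at (0.494, 0.374), yaw -5° fits it, so I'm going down to grasp it.

>>> carry_out(commands=[0,-0.0066,0.2,0,0,-0.0066,0.3,0,0,-0.0066,0.38,0,0,-0.0066,0.425,0,0,-0.0066,0.425,0,0,-0.0066,0.425,0])

```text
clock: 5.2
position: [0.4951, 0.3743, 0.0308]
ee_rot: [[0.996, -0.088, 0.001], [-0.088, -0.996, 0.001], [0.001, -0.001, -1.0]]
contact_force: [-0.1, -0.3, 0.1]
width: 0.0852
grasp_force: 0.0
```

>>> carry_out(commands=[0,0,0,0,0,0,0,0,0,0,0,0,0,0,0,0,0,0,0,0,0,0,0,0,0,0,0,0,0,0,0,0], grip=-1)

```text
clock: 6.0
position: [0.4944, 0.3745, 0.0304]
ee_rot: [[0.996, -0.088, 0.001], [-0.088, -0.996, 0.0], [0.001, -0.0, -1.0]]
contact_force: [-0.0, -1.3, 6.4]
width: 0.0213
grasp_force: 59.4
```

```bash
python3 - <<'E'
from h import *
s=telemetry.read_state(); print(s["width"],s["grasp_force"],s["contact_force"])
to(.494,.374,.23,-5)
a=np.radians(2.6); B=np.array([.5985,.0545])
for y in(.085,-.13): print(B+y*np.array([-np.sin(a),np.cos(a)]))
E
```

```text
0.021251277967743114 59.439908266067505 [-6.05059637e-03 -1.30057041e+00  6.35709611e+00]
pos [0.4944 0.3745 0.0304] yaw -5.04 t 6.00 | row [-0.0006, 0.0011, -0.4991] -0.0002 rows>=4
[0.59464415 0.1394125 ]
[ 0.60439719 -0.07536617]
```

>>> carry_out(commands=[0,0,-0.08,0,0,0,-0.2,0,0,0,-0.35,0,0,0,-0.35,0,0,0,-0.35,0])

```text
clock: 6.5
position: [0.4948, 0.3748, 0.1713]
ee_rot: [[0.996, -0.088, 0.003], [-0.088, -0.996, 0.002], [0.003, -0.002, -1.0]]
contact_force: [-0.4, -0.6, -2.9]
width: 0.0214
grasp_force: 59.5
```

```bash
python3 -c "
from h import *
to(.5947,.1394,.14,2.6)"
```

```text
pos [0.4948 0.3748 0.1713] yaw -5.05 t 6.50 | row [0.3003, 0.5645, 0.0776] -0.0425 rows>=6
```

>>> carry_out(commands=[0.3,0.5645,0.078,-0.0425,0.3,0.5645,0.078,-0.0425,0.3,0.5645,0.078,-0.0425,0.3,0.5645,0.078,-0.0425,0.3,0.5645,0.078,-0.0425,0.3,0.5645,0.078,-0.0425,0.3,0.5645,0.078,-0.0425,0.3,0.5645,0.078,-0.0425])

```text
clock: 7.3
position: [0.5926, 0.1395, 0.1367]
ee_rot: [[0.999, 0.045, -0.004], [0.045, -0.999, -0.0], [-0.004, -0.0, -1.0]]
contact_force: [-0.4, 1.3, -2.5]
width: 0.0214
grasp_force: 59.9
```

```bash
python3 - <<'E'
from h import *
to(.5947,.1394,.092,2.6)
c,R,t=wrist(); u=undist(c,c["frame"]); pc=pin(c)
for q in("board","lunchbox","piece0","scraper"):
    print(q,[(world(R,t,x["centre"]).round(4),round(x["confidence"],2)) for x in optics.landmark_of("wrist",q)])
a=np.radians(2.6)
for P in (rect(.5985,.0545,2.6,.176,.21,.06),rect(.5985+.168*np.sin(a),.0545-.168*np.cos(a),2.6,.176,.116,.046)): cv2.polylines(u,[proj(pc,R,t,P).round().astype(int)],True,(0,255,0),1)
cv2.imwrite("pics/w2.png",u[...,::-1])
E
```

```text
pos [0.5926 0.1395 0.1367] yaw 2.60 t 7.30 | row [0.0056, 0.0005, 0.1118] 0.0 rows>=1
board [(array([ 0.5985,  0.0561, -0.0043]), 0.65)]
lunchbox [(array([ 6.117e-01, -1.156e-01, -4.000e-04]), 0.84)]
piece0 [(array([0.5591, 0.0698, 0.0592]), 0.9), (array([ 0.639 , -0.0063,  0.0561]), 0.81), (array([0.6362, 0.0826, 0.0586]), 0.72), (array([0.6073, 0.0403, 0.0609]), 0.72), (array([ 0.5668, -0.0042,  0.063 ]), 0.72)]
scraper [(array([0.5933, 0.1438, 0.101 ]), 0.58), (array([ 5.528e-01,  5.619e-01, -1.000e-04]), 0.54)]
```

View pics/w2.png

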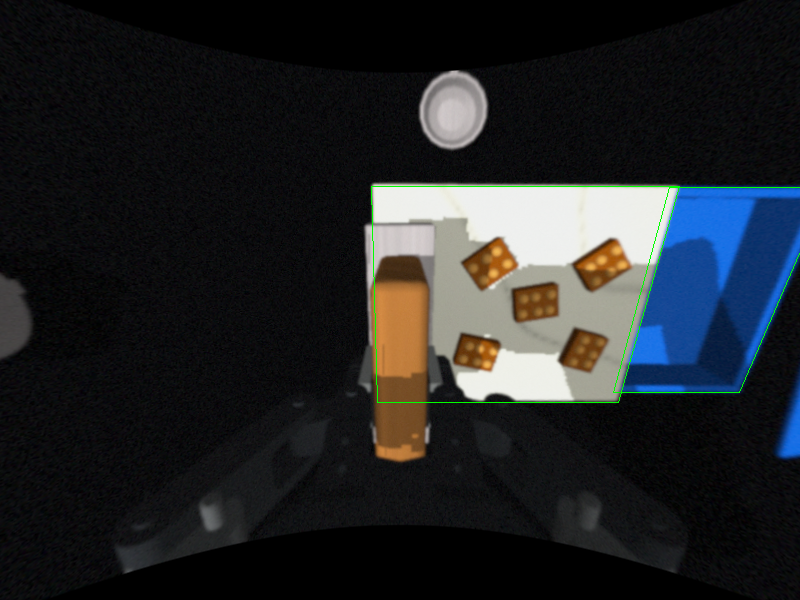

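Five pieces show at about (490,263), (602,265), (536,302), (477,352) and (583,350). The scraper is left of all of them, and the board model fits. I'll lower the scraper to just above the marble and sweep.

>>> carry_out(commands=[0.0056,0,0.06,0,0.0056,0,0.09,0,0.0056,0,0.112,0,0.0056,0,0.112,0,0.0056,0,0.112,0])

```text
clock: 8.05
position: [0.5963, 0.1391, 0.094]
ee_rot: [[0.999, 0.046, 0.0], [0.046, -0.999, 0.0], [0.0, -0.0, -1.0]]
contact_force: [-0.0, 0.7, -1.8]
width: 0.0215
grasp_force: 59.9
```

```bash
python3 -c "
from h import *
print(telemetry.read_state()['contact_force'])
to(.6037,-.0600,.0918,2.6)"
```

```text
[-0.03563012  0.65797487 -1.76933689]
pos [0.5963 0.1391 0.094 ] yaw 2.61 t 8.05 | row [-0.0042, 0.4981, 0.0054] 0.0001 rows>=4
```

>>> carry_out(commands=[0,0.02,0.005,0,0,0.05,0.005,0,0,0.08,0.005,0,0,0.11,0.005,0,0,0.14,0.005,0,0,0.17,0.005,0,0,0.2,0.005,0,0,0.23,0.005,0])

```text
clock: 8.85
position: [0.6003, 0.046, 0.0917]
ee_rot: [[0.999, 0.045, 0.0], [0.045, -0.999, 0.0], [0.0, -0.0, -1.0]]
contact_force: [0.1, -0.1, -1.9]
width: 0.0217
grasp_force: 59.9
```

>>> carry_out(commands=[0,0.03,0,0,0,0.06,0,0,0,0.09,0,0,0,0.12,0,0,0,0.15,0,0,0,0.18,0,0,0,0.2,0,0,0,0.2,0,0])

```text
clock: 9.65
position: [0.604, -0.0341, 0.0917]
ee_rot: [[0.999, 0.044, 0.0], [0.044, -0.999, -0.0], [0.0, 0.0, -1.0]]
contact_force: [-0.0, 0.9, -2.7]
width: 0.0213
grasp_force: 59.9
```

```bash
python3 - <<'E'
from h import *
to(.6037,-.0600,.0918,2.6); print(telemetry.read_state()['contact_force'])
c,R,t=wrist(); u=undist(c,c["frame"]); cv2.imwrite("pics/w3.png",u[...,::-1])
E
```

```text
pos [ 0.604  -0.0341  0.0917] yaw 2.53 t 9.65 | row [-0.0036, 0.0646, -0.0003] -0.0004 rows>=1
[-0.0311336   0.92628113 -2.65756104]
```

View pics/w3.png

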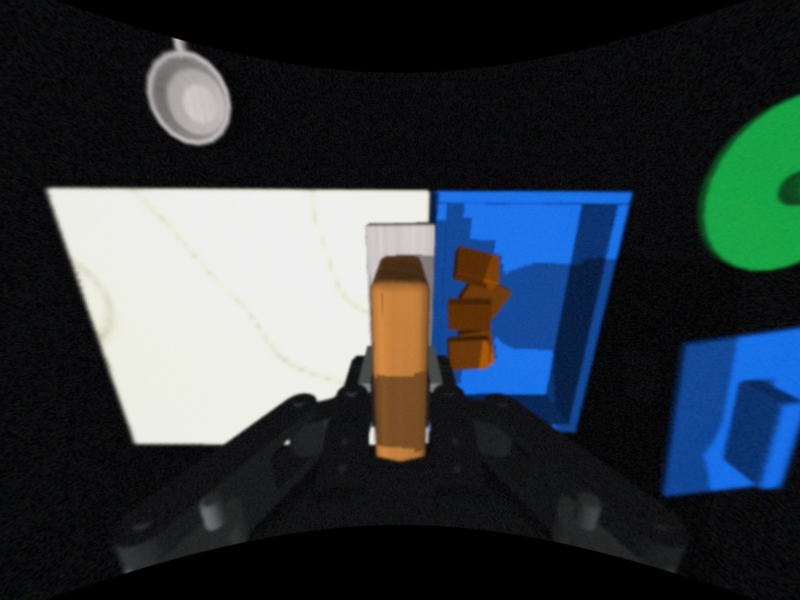

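The pieces are dropping just inside the box wall, around (475, 265–350). The marble behind the scraper is clear. I'll finish the stroke past the wall.

>>> carry_out(commands=[0,0.025,0,0,0,0.05,0,0,0,0.075,0,0,0,0.09,0,0,0,0.09,0,0,0,0.09,0,0])

```text
clock: 10.3
position: [0.6055, -0.069, 0.0917]
ee_rot: [[0.999, 0.045, -0.0], [0.045, -0.999, 0.0], [-0.0, -0.0, -1.0]]
contact_force: [0.2, -0.5, -2.6]
width: 0.0216
grasp_force: 59.9
```

>>> carry_out(commands=[0,-0.1,-0.1,0,0,-0.2,-0.25,0,0,-0.3,-0.3,0,0,-0.3,-0.3,0,0,-0.3,-0.3,0])

```text
clock: 10.8
position: [0.6009, 0.0536, 0.214]
ee_rot: [[0.999, 0.049, 0.005], [0.049, -0.999, 0.001], [0.005, -0.0, -1.0]]
contact_force: [-0.3, 0.7, -1.9]
width: 0.0214
grasp_force: 60.0
```

```bash
python3 - <<'E'
from h import *
to(.494,.374,.2,-5)
c,R,t=wrist(); u=undist(c,c["frame"]); 
print([(world(R,t,x["centre"]).round(4),round(x["confidence"],2)) for x in optics.landmark_of("wrist","piece0")])
c2,R2,t2=cam("scene"); v=cv2.resize(c2["frame"][:, :],(800,500))
q=proj(c2,R2,t2,[(.606,-.11,.03)])[0].astype(int); s=cv2.resize(c2["frame"][q[1]-60:q[1]+60,q[0]-80:q[0]+80],(400,300),interpolation=cv2.INTER_CUBIC)
o=np.zeros((600,800,3),np.uint8); o[:300,:400]=s; o[300:,:]=u[100:400]; 
cT,RT,tT=cam("top"); q=proj(cT,RT,tT,[(.606,-.06,.03)])[0].astype(int); o[:300,400:]=cv2.resize(cT["frame"][q[1]-45:q[1]+45,q[0]-60:q[0]+60],(400,300),interpolation=cv2.INTER_CUBIC)
cv2.imwrite("pics/m4.png",o[...,::-1])
E
```

```text
pos [0.6009 0.0536 0.214 ] yaw 2.81 t 10.80 | row [-0.2278, -0.8132, 0.0344] 0.0434 rows>=7
[(array([ 0.6041, -0.0813,  0.024 ]), 0.85), (array([ 0.6467, -0.0829,  0.0214]), 0.84), (array([ 0.6189, -0.1014,  0.0129]), 0.83), (array([ 0.573 , -0.0942,  0.0268]), 0.65), (array([ 0.5726, -0.0998,  0.0175]), 0.47)]
```

View pics/m4.png

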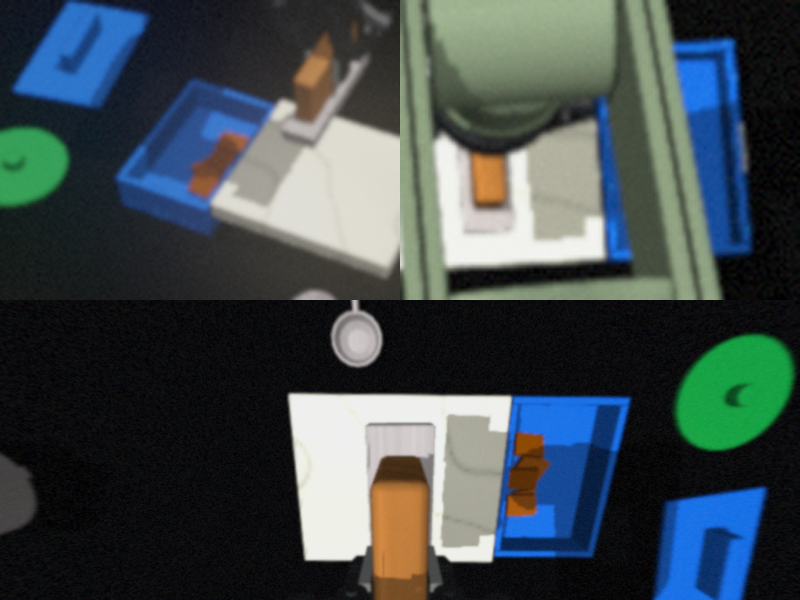

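All five pieces are in the box: two clusters near (195,180) and (225,150) in the scene crop. The marble is empty. Next I'll put the scraper back where it stood.

>>> carry_out(commands=[-0.228,-0.813,0.034,0.0434,-0.228,-0.813,0.034,0.0434,-0.228,-0.813,0.034,0.0434,-0.228,-0.813,0.034,0.0434,-0.228,-0.813,0.034,0.0434,-0.228,-0.813,0.034,0.0434,-0.228,-0.813,0.034,0.0434,-0.228,-0.813,0.034,0.0434])

```text
clock: 11.8
position: [0.4926, 0.3748, 0.1959]
ee_rot: [[0.996, -0.087, -0.003], [-0.087, -0.996, -0.0], [-0.003, 0.0, -1.0]]
contact_force: [-0.4, -1.1, -2.1]
width: 0.0214
grasp_force: 60.2
```

>>> carry_out(commands=[0,0,0.15,0,0,0,0.3,0,0,0,0.38,0,0,0,0.4,0,0,0,0.4,0,0,0,0.4,0])

```text
clock: 12.4
position: [0.4962, 0.3721, 0.04]
ee_rot: [[0.996, -0.092, 0.003], [-0.092, -0.996, 0.002], [0.003, -0.002, -1.0]]
contact_force: [-0.2, 0.5, -2.0]
width: 0.0212
grasp_force: 60.2
```

```bash
python3 -c "
from h import *
print(telemetry.read_state()['contact_force'])
to(.494,.374,.031,-5)"
```

```text
[-0.16599632  0.46030931 -2.0087122 ]
pos [0.4962 0.3721 0.04  ] yaw -5.27 t 12.40 | row [-0.0059, -0.0041, 0.0226] -0.0015 rows>=1
```

>>> carry_out(commands=[0,0,0.008,0,0,0,0.015,0,0,0,0.019,0,0,0,0.019,0,0,0,0.019,0])

```text
clock: 12.9
position: [0.4943, 0.3718, 0.0307]
ee_rot: [[0.996, -0.091, 0.0], [-0.091, -0.996, 0.0], [0.0, -0.0, -1.0]]
contact_force: [-0.1, 0.5, -2.0]
width: 0.021
grasp_force: 60.2
```

>>> carry_out(commands=[0,0,0.001,0,0,0,0.002,0,0,0,0.002,0])

```text
clock: 13.2
position: [0.4943, 0.3719, 0.0304]
ee_rot: [[0.996, -0.091, 0.0], [-0.091, -0.996, 0.0], [0.0, -0.0, -1.0]]
contact_force: [-1.2, -0.4, 5.1]
width: 0.0212
grasp_force: 61.2
```

Touching down: +5 N. Releasing and lifting.

>>> carry_out(commands=[0,0,0,0,0,0,0,0,0,0,0,0,0,0,0,0,0,0,0,0,0,0,0,0,0,0,0,0], grip=1)

```text
clock: 13.9
position: [0.4943, 0.3717, 0.0296]
ee_rot: [[0.996, -0.091, 0.0], [-0.091, -0.996, -0.0], [0.0, 0.0, -1.0]]
contact_force: [-0.0, 0.4, -0.1]
width: 0.0854
grasp_force: 0.0
```

>>> carry_out(commands=[0,0,-0.05,0,0,0,-0.15,0,0,0,-0.3,0,0,0,-0.45,0,0,0,-0.45,0,0,0,-0.45,0])

```text
clock: 14.5
position: [0.4959, 0.3729, 0.2141]
ee_rot: [[0.996, -0.091, 0.007], [-0.091, -0.996, 0.005], [0.007, -0.006, -1.0]]
contact_force: [-0.0, 1.0, -0.4]
width: 0.0855
grasp_force: 0.0
```

```bash
python3 -c "
from h import *
to(.6,-.06,.23,2.6)"
```

```text
pos [0.4959 0.3729 0.2141] yaw -5.22 t 14.50 | row [0.3579, 1.0539, -0.0434] -0.0434 rows>=9
```

>>> carry_out(commands=[0.2,0.95,-0.04,-0.04,0.2,0.95,-0.04,-0.04,0.2,0.95,-0.04,-0.04,0.2,0.95,-0.04,-0.04,0.2,0.95,-0.04,-0.04,0.2,0.95,-0.04,-0.04,0.2,0.95,-0.04,-0.04,0.2,0.95,-0.04,-0.04])

```text
clock: 15.3
position: [0.5384, -0.0166, 0.224]
ee_rot: [[0.999, 0.033, -0.003], [0.033, -0.999, -0.0], [-0.003, 0.0, -1.0]]
contact_force: [0.1, 0.2, -0.3]
width: 0.0851
grasp_force: 0.0
```

```bash
python3 -c "
from h import *
to(.57,-.12,.21,2.6)"
```

```text
pos [ 0.5384 -0.0166  0.224 ] yaw 1.92 t 15.30 | row [0.0704, 0.261, 0.0348] -0.0038 rows>=3
```

>>> carry_out(commands=[0.07,0.26,0,-0.0038,0.07,0.26,0,-0.0038,0.07,0.26,0,-0.0038,0.07,0.26,0,-0.0038,0.07,0.26,0,-0.0038])

```text
clock: 15.8
position: [0.5701, -0.1159, 0.2244]
ee_rot: [[0.999, 0.047, -0.003], [0.047, -0.999, 0.001], [-0.003, -0.001, -1.0]]
contact_force: [-0.5, 0.4, 0.3]
width: 0.0855
grasp_force: 0.0
```

```bash
python3 - <<'E'
from h import *
to(.505,-.353,.2,13)
c,R,t=wrist(); u=undist(c,c["frame"],450); pc=pin(c,450)
for q in("piece0","lunchbox","lid","board"): print(q,[(world(R,t,x["centre"]).round(4),round(x["confidence"],2)) for x in optics.landmark_of("wrist",q)])
a=np.radians(2.6); X=(.5985+.168*np.sin(a),.0545-.168*np.cos(a)); print(X)
for l in((.176,.116),(.162,.102)): cv2.polylines(u,[proj(pc,R,t,rect(*X,2.6,*l,.046)).round().astype(int)],True,(0,255,0),1)
cv2.polylines(u,[proj(pc,R,t,rect(.5985,.0545,2.6,.176,.21,.06)).round().astype(int)],True,(255,0,0),1)
cv2.polylines(u,[proj(pc,R,t,rect(.505,-.353,13,.176,.116,.006)).round().astype(int)],True,(0,255,0),1)
cv2.polylines(u,[proj(pc,R,t,rect(.505,-.353,13,.09,.018,.04)).round().astype(int)],True,(0,255,0),1)
cv2.imwrite("pics/w5.png",u[...,::-1])
E
```

```text
pos [ 0.5701 -0.1159  0.2244] yaw 2.68 t 15.80 | row [-0.1902, 0.5845, 0.0608] -0.0573 rows>=5
piece0 [(array([ 0.6484, -0.0832,  0.0212]), 0.98), (array([ 0.5729, -0.0959,  0.0231]), 0.66), (array([ 0.6031, -0.0845,  0.0209]), 0.56), (array([ 0.6232, -0.0998,  0.0109]), 0.56), (array([ 0.5738, -0.0983,  0.0156]), 0.49)]
lunchbox [(array([ 0.6083, -0.1107,  0.0024]), 0.67)]
lid [(array([ 0.5084, -0.3533, -0.0014]), 0.66)]
board [(array([ 5.955e-01,  5.610e-02, -2.000e-04]), 0.89)]
(np.float64(0.6061209820057146), np.float64(-0.11332705572484009))
```

View pics/w5.png

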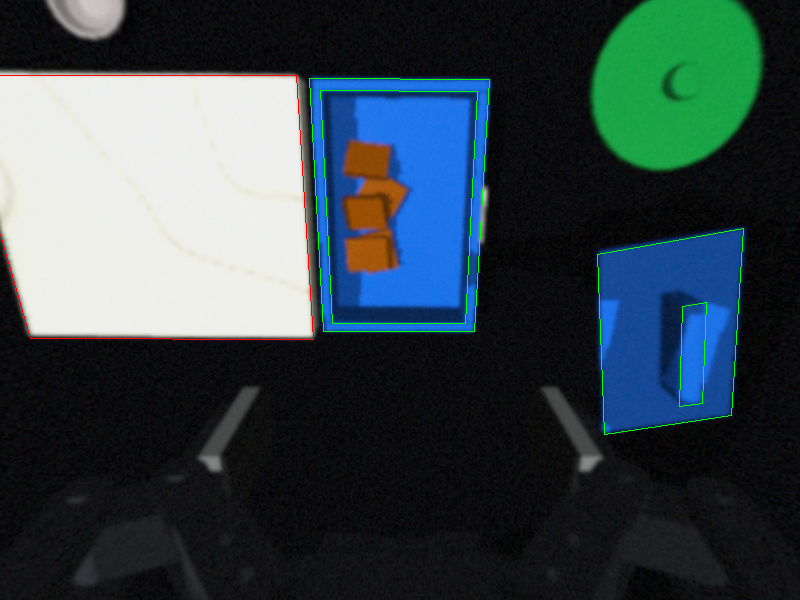

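The box and lid outlines fit within about 1 px. All five pieces lie low inside the box, around (345–405, 145–270). Now the lid.

>>> carry_out(commands=[-0.19,0.5845,0.1,-0.0573,-0.19,0.5845,0.1,-0.0573,-0.19,0.5845,0.1,-0.0573,-0.19,0.5845,0.1,-0.0573,-0.19,0.5845,0.1,-0.0573,-0.19,0.5845,0.1,-0.0573,-0.19,0.5845,0.1,-0.0573])

```text
clock: 16.75
position: [0.5056, -0.3542, 0.1854]
ee_rot: [[0.975, 0.223, -0.0], [0.223, -0.975, 0.001], [-0.0, -0.001, -1.0]]
contact_force: [0.4, 0.8, 0.7]
width: 0.0853
grasp_force: 0.0
```

```bash
python3 - <<'E'
from h import *
c,R,t=wrist(); u=undist(c,c["frame"],350); pc=pin(c,350)
print([(world(R,t,x["centre"]).round(4),round(x["confidence"],2)) for x in optics.landmark_of("wrist","lid")])
ms=optics.regions_of("wrist","lid"); m=undist(c,ms[0]["mask"].astype(np.uint8)*255,350)>127
x=np.array([.5055,-.353,.13]); best=None
from scipy.optimize import minimize
def cost(p):
    k=np.zeros((600,800),np.uint8)
    for P in solid(p[0],p[1],p[2]*100,LID): cv2.fillConvexPoly(k,cv2.convexHull((proj(pc,R,t,P)*16).round().astype(np.int32)),1,cv2.LINE_8,4)
    vis=undist(c,np.full((400,640),255,np.uint8),350)>0
    k=(k>0)&vis; return -(k&m).sum()/(k|m).sum()
r=minimize(cost,x,method="Nelder-Mead",options=dict(initial_simplex=x+np.array([[0,0,0],[.005,0,0],[0,.005,0],[0,0,.03]])))
print(r.x,r.fun)
p=r.x*[1,1,100]
for P in(rect(*p,.176,.116,.006),rect(*p,.09,.018,.04)): cv2.polylines(u,[proj(pc,R,t,P).round().astype(int)],True,(0,255,0),1)
for P in(rect(.505,-.353,13,.176,.116,.006),rect(.505,-.353,13,.09,.018,.04)): cv2.polylines(u,[proj(pc,R,t,P).round().astype(int)],True,(255,0,0),1)
cv2.imwrite("pics/w6.png",u[...,::-1]); to(.505,-.353,.015,13)
E
```

```text
[(array([ 5.065e-01, -3.515e-01, -5.000e-04]), 0.87)]Traceback (most recent call last):
  File "<stdin>", line 4, in <module>
IndexError: list index out of range
```

```bash
python3 - <<'E'
from h import *
c,R,t=wrist(); u=undist(c,c["frame"],350); pc=pin(c,350)
for P in(rect(.505,-.353,13,.176,.116,.006),rect(.505,-.353,13,.09,.018,.04)): cv2.polylines(u,[proj(pc,R,t,P).round().astype(int)],True,(255,0,0),1)
cv2.imwrite("pics/w6.png",u[...,::-1]); to(.505,-.353,.015,13)
E
```

```text
pos [ 0.5067 -0.3524  0.1863] yaw 13.11 t 16.95 | row [-0.0049, 0.0004, 0.4281] 0.0006 rows>=4
```

View pics/w6.png

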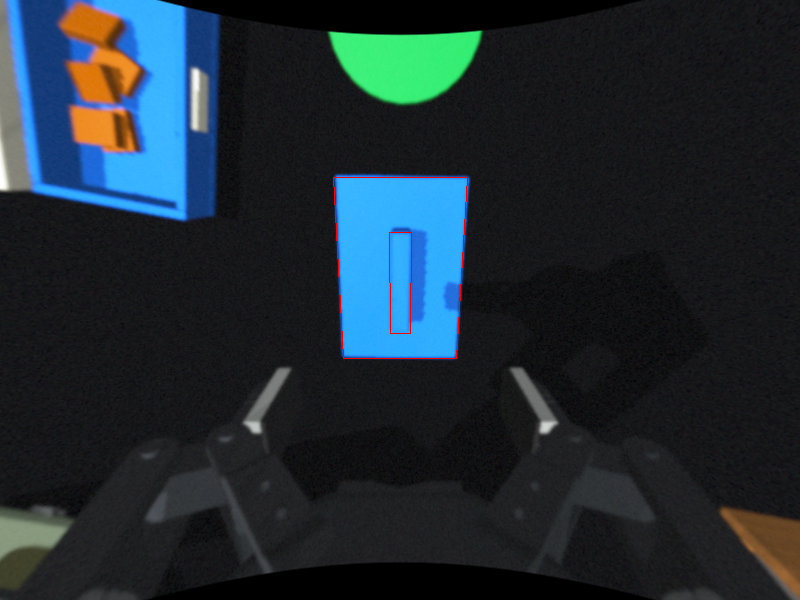

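The lid outline at (0.505, -0.353), yaw 13°, fits exactly, with the bar at (400, 283). Descending.

>>> carry_out(commands=[-0.004,0,0.15,0,-0.004,0,0.27,0,-0.004,0,0.36,0,-0.004,0,0.41,0,-0.004,0,0.427,0,-0.004,0,0.427,0,-0.004,0,0.427,0])

```text
clock: 17.65
position: [0.5058, -0.3546, 0.0166]
ee_rot: [[0.974, 0.226, 0.003], [0.226, -0.974, -0.002], [0.002, 0.003, -1.0]]
contact_force: [-0.4, -0.3, 0.1]
width: 0.0856
grasp_force: 0.0
```

>>> carry_out(commands=[0,0,0,0,0,0,0,0,0,0,0,0,0,0,0,0,0,0,0,0,0,0,0,0,0,0,0,0,0,0,0,0], grip=-1)

```text
clock: 18.45
position: [0.5047, -0.3547, 0.0154]
ee_rot: [[0.974, 0.225, 0.001], [0.225, -0.974, -0.001], [0.001, 0.001, -1.0]]
contact_force: [-0.8, -0.6, 5.3]
width: 0.017
grasp_force: 59.8
```

>>> carry_out(commands=[0,0,-0.06,0,0,0,-0.15,0,0,0,-0.25,0,0,0,-0.27,0,0,0,-0.27,0,0,0,-0.27,0])

```text
clock: 19.05
position: [0.5034, -0.3536, 0.1211]
ee_rot: [[0.974, 0.225, -0.003], [0.225, -0.974, 0.002], [-0.002, -0.003, -1.0]]
contact_force: [0.7, 0.0, -0.9]
width: 0.017
grasp_force: 59.1
```

```bash
python3 -c "
from h import *
to(.606,-.1135,.125,2.6)"
```

```text
pos [ 0.5034 -0.3536  0.1211] yaw 12.99 t 19.05 | row [0.3849, -0.5272, -0.0092] 0.0577 rows>=6
```

>>> carry_out(commands=[0.385,-0.527,-0.009,0.0577,0.385,-0.527,-0.009,0.0577,0.385,-0.527,-0.009,0.0577,0.385,-0.527,-0.009,0.0577,0.385,-0.527,-0.009,0.0577,0.385,-0.527,-0.009,0.0577,0.385,-0.527,-0.009,0.0577,0.385,-0.527,-0.009,0.0577])

```text
clock: 19.85
position: [0.6059, -0.1151, 0.125]
ee_rot: [[0.999, 0.046, -0.003], [0.046, -0.999, -0.0], [-0.003, 0.0, -1.0]]
contact_force: [0.4, -0.4, -0.4]
width: 0.0171
grasp_force: 59.2
```

>>> carry_out(commands=[0,0,0,0,0,0,0,0])

```text
clock: 20.05
position: [0.6064, -0.116, 0.1262]
ee_rot: [[0.999, 0.043, -0.001], [0.043, -0.999, -0.0], [-0.001, 0.0, -1.0]]
contact_force: [0.6, -0.4, -1.2]
width: 0.0165
grasp_force: 59.2
```

```bash
python3 - <<'E'
from h import *
to(.6061,-.1133,.064,2.6)
c,R,t=wrist(); u=undist(c,c["frame"],350); pc=pin(c,350); s=telemetry.read_state(); zl=s["position"][2]-.0154
for P,k in((rect(.6061,-.1133,2.6,.176,.116,.046),(255,255,0)),(rect(.6061,-.1133,2.6,.176,.116,zl+.006),(255,0,0)),(rect(.5985,.0545,2.6,.176,.21,.06),(0,255,0))): cv2.polylines(u,[proj(pc,R,t,P).round().astype(int)],True,k,1)
cv2.imwrite("pics/w7.png",u[...,::-1])
E
```

```text
pos [ 0.6064 -0.116   0.1262] yaw 2.47 t 20.05 | row [-0.0003, -0.0068, 0.1556] -0.0007 rows>=2
```

View pics/w7.png

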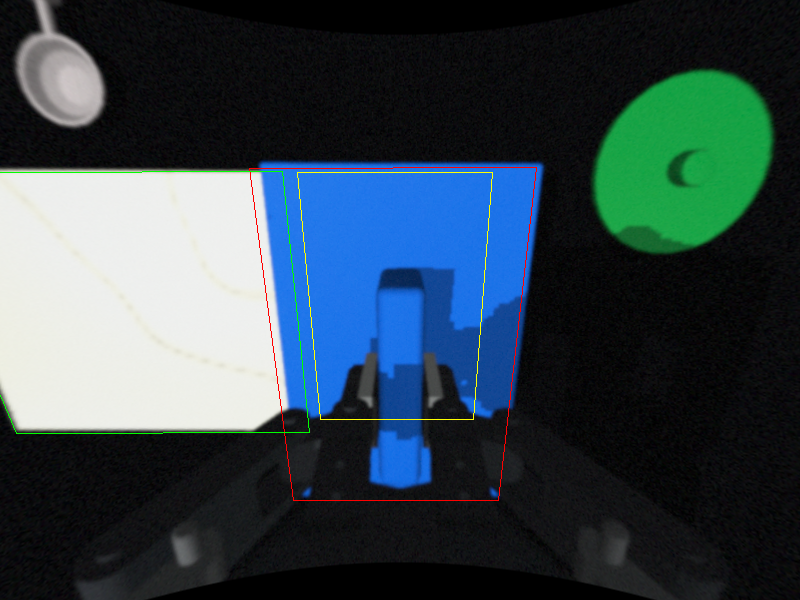

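The held lid sits about 3 mm to the right of the red target (far edge 260–542 px against 250–537 px). That matches the measured 2.7 mm offset, so I'll correct for it and lower.

>>> carry_out(commands=[-0.001,-0.0068,0,-0.0007,-0.001,-0.0068,0.05,-0.0007,-0.001,-0.0068,0.1,-0.0007,-0.001,-0.0068,0.13,-0.0007,-0.001,-0.0068,0.145,-0.0007,-0.001,-0.0068,0.145,-0.0007,-0.001,-0.0068,0.145,-0.0007,-0.001,-0.0068,0.145,-0.0007])

```text
clock: 20.9
position: [0.6073, -0.1118, 0.0695]
ee_rot: [[0.999, 0.048, 0.002], [0.048, -0.999, -0.0], [0.002, 0.001, -1.0]]
contact_force: [0.7, -0.9, -0.4]
width: 0.0167
grasp_force: 59.2
```

```bash
python3 -c "
from h import *
to(.6060,-.1133,.0615,2.6)"
```

```text
pos [ 0.6073 -0.1118  0.0695] yaw 2.73 t 20.90 | row [-0.0034, 0.0037, 0.0199] 0.0007 rows>=1
```

>>> carry_out(commands=[-0.003,0.003,0.006,0,-0.003,0.003,0.012,0,-0.003,0.003,0.016,0,-0.003,0.003,0.018,0,-0.003,0.003,0.018,0])

```text
clock: 21.4
position: [0.6054, -0.1129, 0.0614]
ee_rot: [[0.999, 0.048, -0.0], [0.048, -0.999, -0.0], [-0.0, 0.0, -1.0]]
contact_force: [-0.5, 0.2, 0.1]
width: 0.0167
grasp_force: 59.4
```

```bash
python3 -c "
from h import *
to(.6060,-.1133,.0614,2.6)"
```

```text
pos [ 0.6054 -0.1129  0.0614] yaw 2.73 t 21.40 | row [0.0014, 0.0011, 0.0] 0.0007 rows>=1
```

Near contact. I'll ease down a little, then open partly.

>>> carry_out(commands=[0.001,0.001,0.001,0,0.001,0.001,0.002,0,0.001,0.001,0.002,0])

```text
clock: 21.7
position: [0.6054, -0.1129, 0.0614]
ee_rot: [[0.999, 0.048, -0.001], [0.048, -0.999, 0.0], [-0.001, -0.001, -1.0]]
contact_force: [-3.4, 0.9, 6.8]
width: 0.017
grasp_force: 60.2
```

>>> carry_out(commands=[0,0,0,0,0,0,0,0,0,0,0,0,0,0,0,0,0,0,0,0,0,0,0,0], grip=0)

```text
clock: 22.3
position: [0.6059, -0.1133, 0.0604]
ee_rot: [[0.999, 0.048, -0.0], [0.048, -0.999, -0.0], [-0.0, 0.0, -1.0]]
contact_force: [0.2, -0.2, -0.2]
width: 0.0425
grasp_force: 0.0
```

>>> carry_out(commands=[0,0,-0.05,0,0,0,-0.12,0,0,0,-0.25,0,0,0,-0.4,0,0,0,-0.4,0,0,0,-0.4,0])

```text
clock: 22.9
position: [0.607, -0.1135, 0.2233]
ee_rot: [[0.999, 0.048, 0.006], [0.048, -0.999, -0.001], [0.006, 0.002, -1.0]]
contact_force: [-0.2, -0.4, -0.1]
width: 0.0425
grasp_force: 0.0
```

>>> carry_out(commands=[-0.45,0,-0.1,0,-0.45,0,-0.1,0,-0.45,0,-0.1,0,-0.45,0,-0.1,0,-0.45,0,-0.1,0,-0.45,0,-0.1,0])

```text
clock: 23.5
position: [0.4253, -0.1217, 0.2592]
ee_rot: [[0.999, 0.047, -0.002], [0.047, -0.999, 0.001], [-0.002, -0.001, -1.0]]
contact_force: [1.1, -0.4, 0.1]
width: 0.0428
grasp_force: 0.0
```

```bash
python3 - <<'E'
from h import *
cs,Rs,ts=cam("scene")
for q in("lid","scraper","teaspoon","round_lid"): print(q,[(world(Rs,ts,x["centre"]).round(4),round(x["confidence"],2)) for x in optics.landmark_of("scene",q)][:3])
s=cv2.resize(cs["frame"],(480,300),interpolation=cv2.INTER_AREA)
c,R,t=wrist(); u=undist(c,c["frame"],600,800,600); pc=pin(c,600)
print([(world(R,t,x["centre"]).round(4),round(x["confidence"],2)) for x in optics.landmark_of("wrist","lid")])
q=proj(pc,R,t,[(.606,-.113,.05)])[0]; print(q)
for P,k in((rect(.6061,-.1133,2.6,.176,.116,.052),(255,255,0)),): cv2.polylines(u,[proj(pc,R,t,P).round().astype(int)],True,k,1)
o=np.zeros((600,800,3),np.uint8); o[:300,:480]=s; y0=int(np.clip(q[1]-150,0,300)); o[300:]=u[y0:y0+300]
z=proj(cs,Rs,ts,[(.606,-.11,.05)])[0].astype(int); o[:240,480:]=cv2.resize(cs["frame"][z[1]-40:z[1]+40,z[0]-53:z[0]+53],(320,240),interpolation=cv2.INTER_CUBIC)
cv2.imwrite("pics/m8.png",o[...,::-1])
E
```

```text
lid [(array([ 0.7066, -0.3126,  0.0049]), 0.62), (array([ 0.607 , -0.1138,  0.0414]), 0.61)]
scraper [(array([ 0.4913,  0.3699, -0.0006]), 0.84)]
teaspoon [(array([0.7781, 0.1076, 0.0021]), 0.88)]
round_lid [(array([ 0.7061, -0.3113,  0.0027]), 0.87)]
[(array([ 0.6097, -0.112 ,  0.0428]), 0.76)]
[ 399.2971529  -107.68113633]
```

View pics/m8.png

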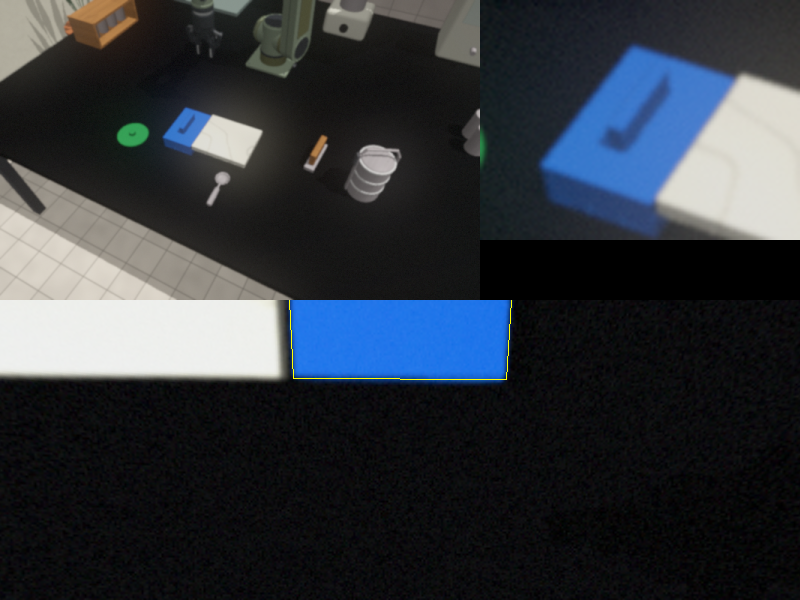

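The lid covers the box squarely: its edge follows the yellow outline at (293–507, 378) in the lower view. The scraper stands upright at about (316, 152) in the scene view, and the bystanders are where they were. Handing in.

```bash
python3 -c "
from h import *
print(ctrl.hand_in())"
```

```text
the job is handed in; nothing more can be done
None
```

I handed the job in at about 24 s of the 67 s allowed: all five chikki pieces are in the lunchbox, the scraper stands upright on the counter, and the lid lies squarely on the box, with the bystanders left alone.

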